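Brush out the stand's socket and hold the offset tube holder level above it

ROBOT

A 7-joint arm with a two-finger parallel gripper is mounted at the origin on the work surface. World frame = base frame: x ahead of the robot, y to its left, z up, the work surface at z = 0. Lengths are in m, angles in rad, forces in N, time in s.
With the tool pointing down it reaches from about 0.425 to 0.825 m from the base axis. Payload 3.6 kg.
Tool frame: the origin (TCP) lies between the finger pads; the fingertips stand 25 mm ahead of it and the grasp point (between the pads) lies 6 mm ahead of it; z points along the fingers, y is the direction in which the jaws open and shut (so a half turn about z gives the same grasp; the last joint's range is limited). The gripper opens to 93 mm and grips with 3 to 60 N. Pads are 15 mm wide; open, the fingers measure 128 mm over their backs; the gripper's body (75 mm by 188 mm) begins 65 mm behind the grasp point.
Start: joints at [-1.276, 0.615, -0.013, 1.423, 0.008, 1.103, -0.04], TCP at [0.206, 0.617, 0.244] pointing down, gripper open.
Joint ranges: [-3.12, 3.12], [-0.3, 2.06], [-1.34, 1.32], [0.26, 2.42], [-1.36, 4.5], [0.01, 1.98], [-2.84, 2.84]. Speed limits (rad/s): [2.79, 2.79, 3.14, 3.14, 3.14, 3.14, 3.14].

INTERFACE

Orientations are given as a unit quaternion [x, y, z, w].
In Python, from station import env gives the robot as it stands.
- The arm moves only by the tool apply_moves, never from a script. Its argument "commands" is one flat list of numbers, 7 for each row, row after row: the shift along the world's x, y, z in mm, then the turn, a rotation vector about the world's x, y, z in rad, then the finger opening in mm, from 0 to 93. A call has exactly 10 rows; each row shifts and turns the commanded pose from where the row before left it; what a row does not reach is not made up. A row lasts 1/8 s, in which the tool goes at most 62.5 mm and 10.7 degrees, less where a joint would pass 70% of its speed; a pose out of reach is approached as far as the arm can. A call with a gripper value outside its range is refused whole. The fingers move at their own pace and stop on an object; "newtons" is the grip in N (left out, the last holds). Time passes only in rows, so rows that do not move let the fingers close, or fill a call up. It gives the time, the measured TCP pose, the force and the opening at its end, in the units of the state.
- env.sense(): the state, without advancing time (a new reading comes with each control period).
- env.get_image(name): name is "side" or "top" or "wrist"; returns a dict with "img" (480x640x3 uint8, red, green, blue), "fx", "fy", "cx", "cy" (pixels), "k1" (the pictures are not rectified: a ray, as slopes to the right and down, at radius r is drawn at 1 + k1 r^2 times it, then the intrinsics apply), "world_from_camera" (4x4, takes a point from camera to world coordinates). Camera axes: x right, y down, z forward; pixel columns grow to the right and rows downward; lengths in m; the calibration is good to about 2 mm. A picture is of the moment at which its call begins. There is no depth.
- env.sign_off(): hands the job in, once; it reports no verdict.
The state is a dict: "clock": time; "joints": joint angles; "qd": joint speeds; "effort": joint torques, N m; "eef_pos": TCP position; "eef_rot": TCP orientation; "ft_force": force on the tool from outside, world axes, zero at the start; "ft_torque": the same for the moment, N m; "grip_width": opening from 0.0 (shut) to 1.0 (fully open).
Only numpy, scipy, OpenCV 4.12 (cv2) and the standard library are available. Lean on these libraries where they do the work, as an engineer would, in place of code of your own. Each camera call takes 0.05 s, during which the arm holds its last target.

TASK

Get the socket of the grey stand ready for its tube holder: take the brush from its pot, run it down to the bottom of the socket and up again at least twice, and stand it back in its pot. Then pick up the tube holder, which is much heavier at its boss end, by its balance point on the bar, and hold it level and still with its plug centred over the socket and about 4 cm above the mouth. Finish while holding it there (do not insert it or let go), with the other things on the desk left where they are.

Things in the scene. Friction and masses are not known exactly. Their poses are not given: they have to be found in the camera images.
- socket_mouth (a point): centre of the open mouth of the socket on the stand: an upright steel tube, bore 44 mm, its mouth 80 mm above the desk, the flat floor of the bore 64 mm below the mouth. z is up.
- pot_rim (a point): centre of the mouth of the brush pot: a fixed white plastic tumbler, 58 mm high, 60 mm across, on a flat round foot 80 mm across; bore 48 mm, its inner floor 52 mm below this mouth. z is up.
- brush_grip (a point): point on the brush's axis, on its round wooden handle (16 mm across), 127 mm above its flat foot and 28 mm below its top. z points from foot to top.
- brush_foot (a point): centre of the flat underside (bristle end) of the brush, 127 mm below brush_grip along its axis
- holder_grip (a point): the tube holder's balance point (below it lies its centre of mass), in the middle of the section of its bar, which is 14 mm wide and 16 mm high, its middle 52 mm and its top 60 mm above the desk at the start. 60 mm from the boss axis (34 mm beyond the boss's edge) and 130 mm from the cup axis. x points along the bar from boss to cup, z up.
- holder_plug (a point): centre of the flat lower end of the holder's plug, under the boss: 60 mm back along x and 52 mm below holder_grip
- marker: a capped marker pen, 130 mm long, 15 mm high, lying on the desk; a bystander, to be left alone. Origin at the centre of its underside.
- timer: a small black electronic timer, 50 x 42 x 22 mm; a bystander, to be left alone. Origin at the centre of its underside.
- tray_a: a clear blister tray with round wells, 120 x 90 x 8 mm, at the left; a bystander, to be left alone. Origin at the centre of its underside.
- vial: a small white dropper vial with a black cap, 28 mm across, 55 mm high; a bystander, to be left alone. Origin at the centre of its underside.
- tub: a small round white lidded tub, 58 mm across, 46 mm high; a bystander, to be left alone. Origin at the centre of its underside.
- bottle: a white capped bottle, 60 mm across, 130 mm high; a bystander, to be left alone. Origin at the centre of its underside.
- stand: the fixed socket stand: a steel tube, outer diameter 60 mm, on a grey disc foot 110 mm across and 14 mm high, 80 mm high in all, with a small black clamping screw on its side reaching 54 mm from the axis. Stand and brush pot may have changed places: one is at the middle of the desk, the other to the right; origin at the centre of its underside
- pot: the brush pot (see pot_rim); origin at the centre of its underside
- brush: the loose brush, standing upright in the pot on its flat foot: 155 mm long, 60 g; a pale bristle head (rigid in simulation) 29 mm across and 52 mm long at the bottom, a thin neck 8 mm across, and a round wooden handle 16 mm across from 76 to 155 mm above the foot. Origin at the centre of the foot, z up the handle
- holder: the loose metal tube holder, 236 mm long, about 0.65 kg, standing level on the desk on its plug and cup: at one end a heavy boss 52 mm across, from 30 to 70 mm high (screw head on top up to 76), with a plug 34 mm across and 30 mm long under it; then a straight bar 14 mm wide; at the other end a light open tube cup 40 mm across, 66 mm high. Origin 52 mm below holder_grip
Things that resemble listed ones, but are neither listed nor needed, are in the scene too. Several things have the shape of the holder; the one meant has the colours described above. What is shaped like the brush but blue is not meant.

How it is judged:
On the way, in this order (a step that is already met when the one before it is completed fails the run):
1. the brush is down at the bottom of the socket (its foot at least 42 mm below the mouth) (horizontal distance between brush_foot and socket_mouth below 0.025 m and z of brush_foot in the frame of socket_mouth below -0.042 m), for 0.05 s.
2. the brush is drawn up (its foot less than 25 mm below the mouth) (horizontal distance between brush_foot and socket_mouth below 0.025 m and z of brush_foot in the frame of socket_mouth above -0.025 m), for 0.05 s.
3. the brush is down at the bottom a second time (all of step 1), for 0.05 s.
4. the brush is drawn up a second time (all of step 2), for 0.05 s.
5. the brush stands in its pot again, let go (horizontal distance between brush_foot and pot_rim below 0.025 m and z of brush_foot in the frame of pot_rim below -0.04 m and angle between brush_foot's own z axis and vertical below 0.3 rad and contact force between the fingers and brush below 0.2 N), for 0.2 s.
6. the holder is lifted clear of the desk by its balance point (horizontal distance between the grasp point and holder_grip below 0.025 m and contact force between the fingers and holder above 1 N and height (world z) of holder_plug above 0.03 m), for 0.1 s.
At the end, for the whole second after the job is handed in: Holder held within 25 mm of its balance point, level within 0.10 rad, still (0.03 m/s), touching nothing else; plug end within 15 mm of the socket axis and 12-85 mm above its mouth; brush let go in its pot, within 25 mm of its axis, foot 40 mm below the rim, tilt under 0.3 rad (all of step 5 and horizontal distance between holder_plug and socket_mouth below 0.015 m and z of holder_plug in the frame of socket_mouth between 0.012 and 0.085 m and angle between holder_grip's own z axis and vertical below 0.1 rad and horizontal distance between the grasp point and holder_grip below 0.025 m and contact force between the fingers and holder above 1 N and linear speed of holder below 0.03 m/s and contact force between holder and stand below 0.2 N and contact force between holder and pot below 0.2 N and contact force between holder and brush below 0.2 N and contact force between holder and marker below 0.2 N and contact force between holder and timer below 0.2 N and contact force between holder and tray_a below 0.2 N and contact force between holder and vial below 0.2 N and contact force between holder and tub below 0.2 N and contact force between holder and bottle below 0.2 N); the arm keeps its last pose, push and grip.
It fails at once if one of the other things on the desk was moved more than 30 mm (distance of any of marker, timer, tray_a, vial, tub, bottle from where it was at the start of the episode above 0.03 m).
It also fails if it takes over 64 s, if anything falls off the work surface, if the arm or the gripper's body presses on something with over 40 N, if the wrist force passes 120 N, or if a joint passes its speed limit or range.

## Working session

There is one attempt and no reset: what is moved stays moved. The work goes in short steps, Python scripts to look and compute and a tool call to move; the robot and the scene stay as the last step left them, time stands still between calls to the robot, and variables do not carry over. Pictures are saved under pics/ and viewed, and the job is handed in when it is done.

Besides the shell and the picture viewer there is one more tool, called as name(argument=value, ...) on one line, values as JSON. apply_moves: Moves the arm, as the interface text tells. Its arguments: {"type":"object","properties":{"commands":{"type":"array"},"newtons":{"type":"number"}},"required":["commands"]}

```bash
ls; mkdir -p pics; cat > h.py <<'E'
from station import env
import numpy as np, cv2
def grab(n,fn):
    d=env.get_image(n); cv2.imwrite('pics/'+fn+'.png',d['img'][:,:,::-1]); 
    np.savez('pics/'+fn+'.npz',**d); return d
def load(fn): return dict(np.load('pics/'+fn+'.npz'))
def ray(d,u,v):
    x=(u-d['cx'])/d['fx'];y=(v-d['cy'])/d['fy'];rd=np.hypot(x,y);r=rd
    for _ in range(30): r=rd/(1+d['k1']*r*r)
    s=r/rd if rd>0 else 1
    T=np.array(d['world_from_camera']);return T[:3,3],T[:3,:3]@np.array([x*s,y*s,1])
def plane(d,u,v,z):
    o,r=ray(d,u,v);return o+r*(z-o[2])/r[2]
def proj(d,p):
    T=np.array(d['world_from_camera']);c=T[:3,:3].T@(np.array(p)-T[:3,3]);a=c[:2]/c[2];a=a*(1+d['k1']*(a@a))
    return a[0]*d['fx']+d['cx'],a[1]*d['fy']+d['cy']
def two(d1,p1,d2,p2):
    o1,r1=ray(d1,*p1);o2,r2=ray(d2,*p2)
    s=np.linalg.lstsq(np.c_[r1,-r2],o2-o1,rcond=None)[0]
    a=o1+r1*s[0];b=o2+r2*s[1];return (a+b)/2,np.linalg.norm(a-b)
E
python3 - <<'E'
from h import *
for n in ['top','side','wrist']:
    d=grab(n,n+'0'); print(n,d['fx'],d['cx'],d['cy'],d['k1'],np.round(d['world_from_camera'],3).tolist())
s=env.sense();print(s['clock'],s['eef_pos'],s['eef_rot'],s['grip_width'],s['ft_force'])
E
```

```text
pics
top 442.1422759500608 317.7190720223895 247.7324281376858 -0.0288152567004949 [[-0.027, -0.986, 0.165, 0.304], [-1.0, 0.029, 0.005, 0.012], [-0.01, -0.165, -0.986, 1.184], [0.0, 0.0, 0.0, 1.0]]
side 446.5440798371327 322.4347387006301 245.207587110346 -0.00016005689005882553 [[0.803, -0.339, 0.49, -0.047], [-0.596, -0.476, 0.647, -0.668], [0.014, -0.811, -0.585, 0.744], [0.0, 0.0, 0.0, 1.0]]
wrist 430.6989974965031 317.94532074727937 238.97860964358156 -0.09914142946266978 [[0.317, 0.918, 0.238, 0.14], [0.948, -0.307, -0.081, 0.638], [-0.002, 0.251, -0.968, 0.383], [0.0, 0.0, 0.0, 1.0]]
0.15 [0.20536493 0.61614044 0.24277051] [ 1.60151946e-01  9.87091906e-01 -9.49981441e-04 -1.44397698e-04] 1.002833049223238 [0.19259869 0.21179075 1.07251732]
```

View pics/top0.png

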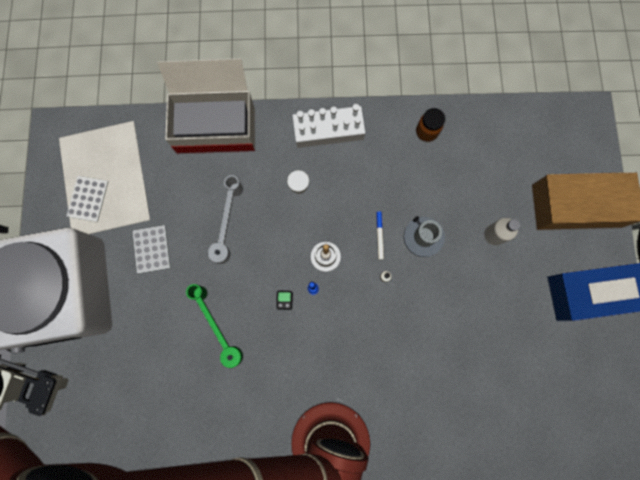

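View pics/side0.png

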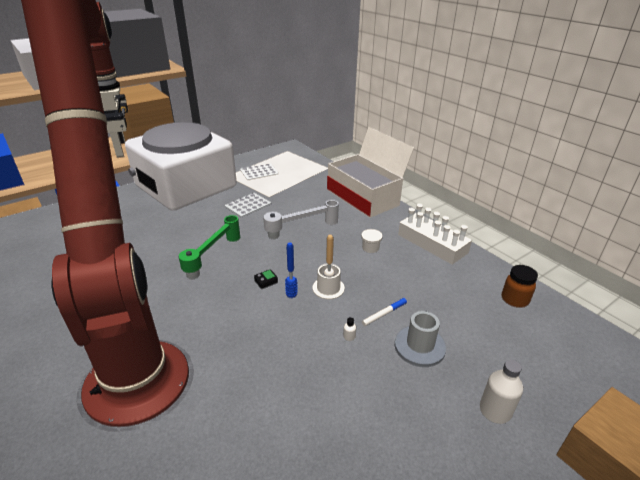

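View pics/wrist0.png

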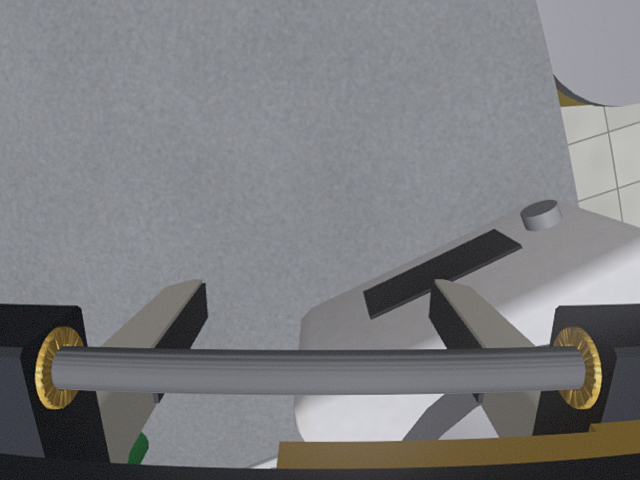

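The top view shows the pot with the wooden brush at (325,256), the stand at (428,235), and the grey holder with its boss at (218,253) and cup at (232,182). The green holder and the blue brush are decoys. I'll zoom in for accurate pixels.

```bash
python3 - <<'E'
import cv2,numpy as np
t=cv2.imread('pics/top0.png');s=cv2.imread('pics/side0.png')
def c(im,x,y,w,h,k): return cv2.resize(im[y:y+h,x:x+w],None,fx=k,fy=k,interpolation=cv2.INTER_CUBIC)
cv2.imwrite('pics/z1.png',np.hstack([c(t,190,165,70,110,5),c(t,295,225,60,110,5)[:, :]]))
cv2.imwrite('pics/z2.png',c(t,395,200,70,70,8))
cv2.imwrite('pics/z3.png',np.hstack([c(s,300,220,60,90,6),c(s,385,295,70,90,6)]))
cv2.imwrite('pics/z4.png',c(s,255,185,100,70,8))
E
```

```text
(no output)
```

View pics/z1.png

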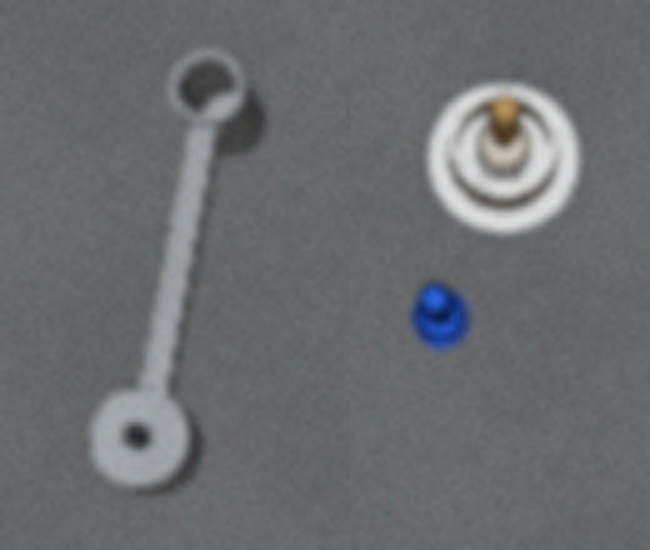

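View pics/z2.png

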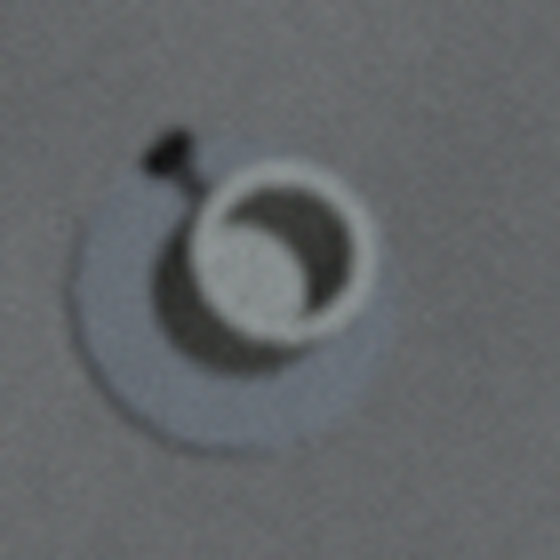

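View pics/z3.png

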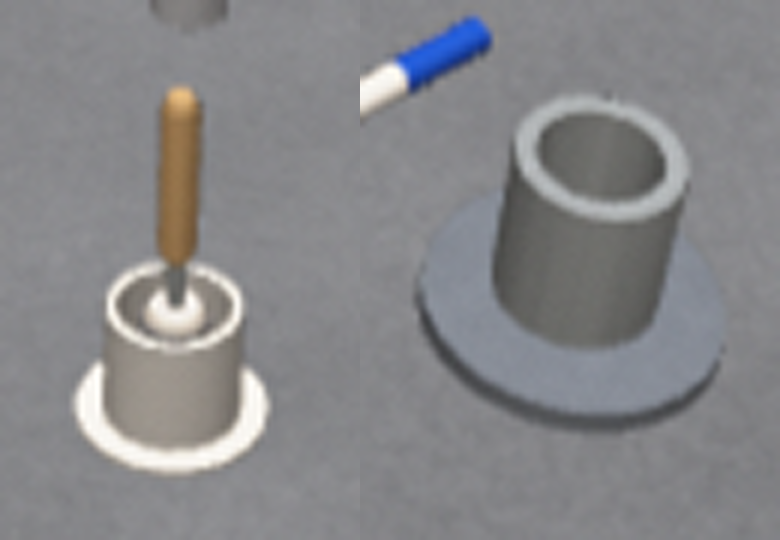

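View pics/z4.png

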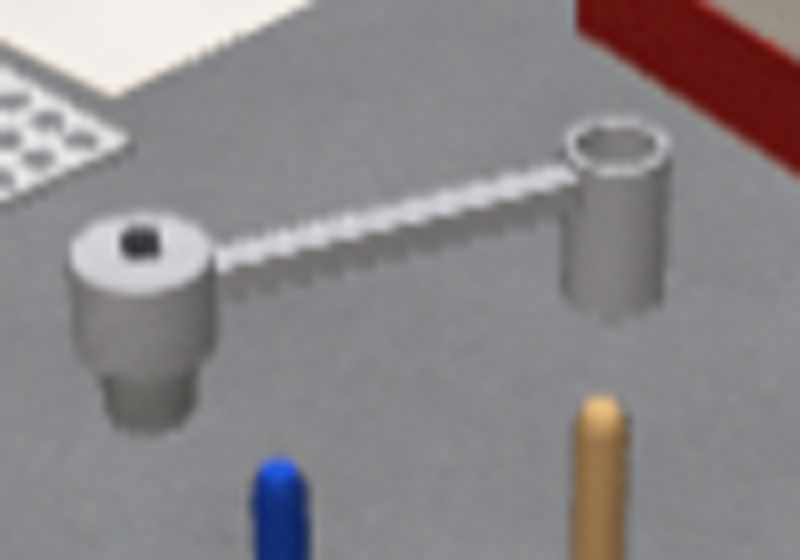

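```bash
python3 - <<'E'
from h import *
t=load('top0');s=load('side0')
P={'boss':((217.6,252.2),(272.4,216.3),.07),'cup':((231,181.8),(331.8,203),.066),'potrim':((325.4,255),(328.8,270.8),.058),'potfoot':((325.4,256.2),None,.003),
'stand':((430,231.3),(425,320.8),.08),'sfoot':((423.6,236.1),None,.014),'brushtop':((325.6,245.6),(329.8,235.5),.160)}
for k,(a,b,z) in P.items():
    print(k,'top',plane(t,*a,z).round(4),*( ('side',plane(s,*b,z).round(4),'tri',two(t,a,s,b)[0].round(4),two(t,a,s,b)[1].round(4)) if b else ()))
for k,uv,z in [('timer',(285,299),.02),('blue',(312,287),.1),('green boss',(231,357),.07),('green cup',(195,291),.066),('vial',(386,276),.055),('marker',(380,235),.015),('tub',(298,181),.046),('bottle',(505,229),.13)]:
    print(k,plane(t,*uv,z).round(3))
E
```

```text
boss top [0.4867 0.2744 0.07  ] side [0.4853 0.2714 0.07  ] tri [0.4872 0.2749 0.0675] 0.0002
cup top [0.6746 0.2419 0.066 ] side [0.672  0.2386 0.066 ] tri [0.6754 0.2426 0.063 ] 0.0004
potrim top [ 0.4733 -0.0014  0.058 ] side [ 0.4765 -0.0041  0.058 ] tri [ 0.4752 -0.0025  0.0571] 0.0041
potfoot top [ 0.4783 -0.0019  0.003 ]
stand top [ 0.5233 -0.2692  0.08  ] side [ 0.5224 -0.2717  0.08  ] tri [ 0.5241 -0.2701  0.0775] 0.0008
sfoot top [ 0.5237 -0.2678  0.014 ]
brushtop top [ 0.4803 -0.0013  0.16  ] side [ 0.4785 -0.0015  0.16  ] tri [ 0.4798 -0.001   0.1593] 0.0014
timer [0.366 0.108 0.02 ]
blue [0.389 0.034 0.1  ]
green boss [0.224 0.239 0.07 ]
green cup [0.389 0.332 0.066]
vial [ 0.415 -0.155  0.055]
marker [ 0.53  -0.15   0.015]
tub [0.678 0.066 0.046]
bottle [ 0.514 -0.44   0.13 ]
```

Measurements agree: boss to cup is 190.7 mm (expected 190), and the top and side views match within about 3 mm.

- Brush: (0.479, -0.0015)
- Stand: (0.523, -0.270)
- Holder grip: (0.5455, 0.2635), bar at -9.8°

Next I'll move above the brush, turning the jaws +0.15 rad so they're square to the bar for later.

apply_moves(commands=[22,-35,2,0,0,0.015,93,22,-35,2,0,0,0.015,93,22,-35,2,0,0,0.015,93,22,-35,2,0,0,0.015,93,22,-35,2,0,0,0.015,93,22,-35,2,0,0,0.015,93,22,-35,2,0,0,0.015,93,22,-35,2,0,0,0.015,93,22,-35,2,0,0,0.015,93,22,-35,2,0,0,0.015,93], newtons=15)

```text
clock: 1.4
eef_pos: [0.426, 0.2653, 0.2636]
eef_rot: [0.085, 0.996, -0.0, -0.0]
ft_force: [0.9, 0.4, -0.6]
grip_width: 1.001
```

apply_moves(commands=[7,-34,0,0,0,0,93,7,-34,0,0,0,0,93,7,-34,0,0,0,0,93,7,-34,0,0,0,0,93,7,-34,0,0,0,0,93,7,-34,0,0,0,0,93,6,-34,0,0,0,0,93,6,-30,0,0,0,0,93,0,0,0,0,0,0,93,0,0,0,0,0,0,93])

```text
clock: 2.65
eef_pos: [0.4793, -0.0003, 0.2634]
eef_rot: [0.085, 0.996, 0.0, -0.0]
ft_force: [0.1, 0.6, 1.0]
grip_width: 0.996
```

```bash
python3 - <<'E'
from h import *
for n in ['top','wrist']: grab(n,n+'1')
s=env.sense();print(s['clock'],s['eef_pos'],s['eef_rot'],s['joints'],s['ft_force'])
w=load('wrist1')
print(proj(w,[.4795,-.0015,.161]))
E
```

```text
2.75 [4.79279288e-01 2.40578478e-04 2.63506623e-01] [ 8.44430383e-02  9.96428198e-01  3.54298350e-04 -3.06668232e-04] [-0.10710046  0.32971342  0.08285392  1.87246762 -0.03411271  0.94126936
  1.39312198] [0.11214792 0.91256106 0.51142047]
(np.float64(315.5353082266235), np.float64(249.31819332271854))
```

View pics/wrist1.png

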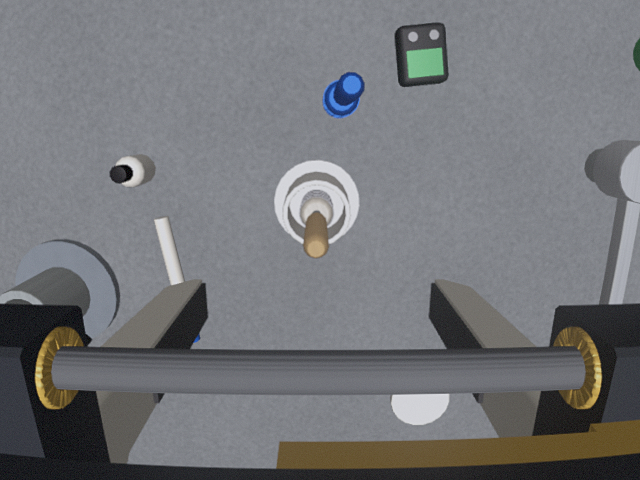

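In the wrist view the brush top sits at (316,247); my estimate predicted (315.5,249). That matches, so I'll descend 124 mm and grip.

apply_moves(commands=[0,-1,-20,0,0,0,93,0,0,-20,0,0,0,93,0,0,-20,0,0,0,93,0,0,-20,0,0,0,93,0,0,-20,0,0,0,93,0,0,-14,0,0,0,93,0,0,-10,0,0,0,60,0,0,0,0,0,0,30,0,0,0,0,0,0,5,0,0,0,0,0,0,5], newtons=20)

```text
clock: 4.0
eef_pos: [0.48, -0.0024, 0.1402]
eef_rot: [0.086, 0.996, 0.0, 0.001]
ft_force: [-0.4, 0.2, -0.6]
grip_width: 0.622
```

apply_moves(commands=[0,0,0,0,0,0,5,0,0,0,0,0,0,5,0,0,0,0,0,0,5,0,0,0,0,0,0,5,0,0,5,0,0,0,5,0,0,15,0,0,0,5,0,0,20,0,0,0,5,0,0,20,0,0,0,5,0,0,0,0,0,0,5,0,0,0,0,0,0,5])

```text
clock: 5.25
eef_pos: [0.479, -0.0024, 0.1991]
eef_rot: [0.086, 0.996, -0.0, -0.001]
ft_force: [0.1, -0.2, -0.9]
grip_width: 0.168
```

```bash
python3 - <<'E'
from h import *
for n in ['side','wrist']: grab(n,n+'2')
s=env.sense();print(s['clock'],s['eef_pos'],s['ft_force'],s['grip_width']*93)
a=cv2.imread('pics/side2.png')[150:330,230:450];b=cv2.imread('pics/wrist2.png')
cv2.imwrite('pics/m2.png',np.hstack([cv2.resize(a,(440,360)),cv2.resize(b,(360,360))]))
E
```

```text
5.35 [ 0.47887665 -0.00237917  0.19876676] [-0.41760235 -0.06955361 -0.92515846] 15.306360864979245
```

View pics/m2.png

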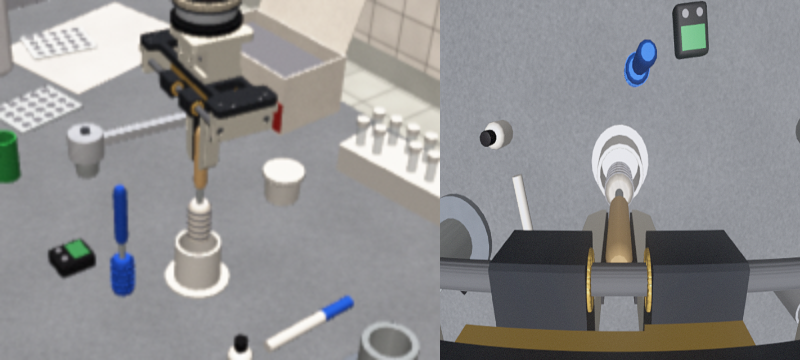

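The brush is held upright and lifted 60 mm. Next I'll raise it further and carry it over the socket.

apply_moves(commands=[0,0,20,0,0,0,5,0,0,20,0,0,0,5,0,0,20,0,0,0,5,6,-30,0,0,0,0,5,6,-40,0,0,0,0,5,7,-45,0,0,0,0,5,7,-45,0,0,0,0,5,6,-45,0,0,0,0,5,6,-35,0,0,0,0,5,6,-20,0,0,0,0,5])

```text
clock: 6.6
eef_pos: [0.5227, -0.2649, 0.2584]
eef_rot: [0.087, 0.996, -0.0, -0.001]
ft_force: [1.0, 0.2, -1.2]
grip_width: 0.169
```

apply_moves(commands=[0,-8,0,0,0,0,5,0,0,0,0,0,0,5,0,0,0,0,0,0,5,0,0,-10,0,0,0,5,0,0,-10,0,0,0,5,0,0,-10,0,0,0,5,0,0,0,0,0,0,5,0,0,0,0,0,0,5,0,0,0,0,0,0,5,0,0,0,0,0,0,5])

```text
clock: 7.85
eef_pos: [0.5237, -0.2705, 0.23]
eef_rot: [0.086, 0.996, -0.0, 0.0]
ft_force: [0.2, 0.2, -0.7]
grip_width: 0.167
```

```bash
python3 - <<'E'
from h import *
for n in ['side','top']: grab(n,n+'3')
s=env.sense();print(s['clock'],s['eef_pos'],s['ft_force'],s['grip_width']*93)
a=cv2.imread('pics/side3.png')[210:390,330:530];b=cv2.imread('pics/top3.png')[180:300,370:490]
cv2.imwrite('pics/m3.png',np.hstack([cv2.resize(a,(400,360)),cv2.resize(b,(360,360))]))
E
```

```text
7.95 [ 0.52362434 -0.27046246  0.2298587 ] [-0.41332862  0.09599559 -0.60256645] 15.684981878427998
```

View pics/m3.png

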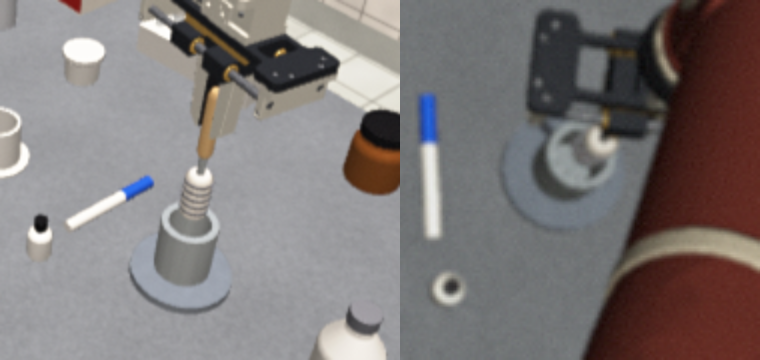

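```bash
python3 - <<'E'
from h import *
s=load('side3')
for z in [.0965,.11,.13,.148,.17,.2]:
    u,v=proj(s,[.5236,-.2705,z]);print(z,(u-330)*4,(v-210)*4, plane(s,u,v,z).round(3))
u,v=proj(s,[.523,-.27,.08]);print((u-330)*4,(v-210)*4)
cv2.imwrite('pics/z5.png',cv2.resize(cv2.imread('pics/side3.png')[210:360,380:500],None,fx=4,fy=4,interpolation=2))
E
```

```text
0.0965 384.6304135611233 417.88107434822496 [ 0.524 -0.271  0.097]
0.11 388.61233175149346 398.7347511107364 [ 0.524 -0.271  0.11 ]
0.13 394.64046394926004 369.7494172431884 [ 0.524 -0.27   0.13 ]
0.148 400.20195073394143 343.0076978799284 [ 0.524 -0.27   0.148]
0.17 407.1815530542149 309.44690520287236 [ 0.524 -0.27   0.17 ]
0.2 417.0376981420827 262.0540580082013 [ 0.524 -0.271  0.2  ]
378.3371535962233 440.7620141359912
```

View pics/z5.png

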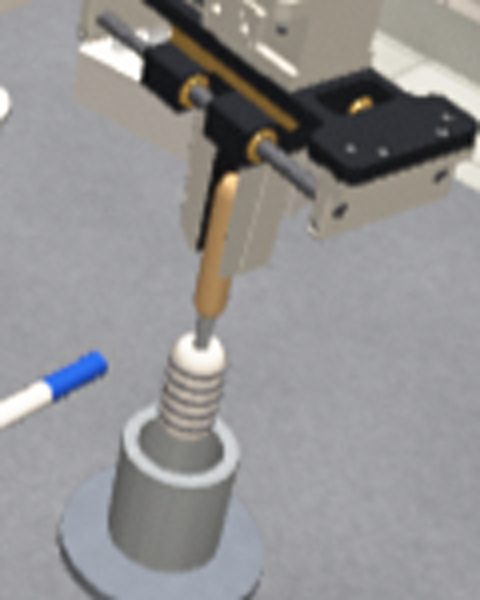

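Brush axis and foot match the prediction within 2 mm, so the brush is centred over the bore. Now down 70 mm, up 50.

apply_moves(commands=[0,0,-10,0,0,0,5,0,0,-15,0,0,0,5,0,0,-15,0,0,0,5,0,0,-15,0,0,0,5,0,0,-15,0,0,0,5,0,0,0,0,0,0,5,0,0,0,0,0,0,5,0,0,0,0,0,0,5,0,0,0,0,0,0,5,0,0,0,0,0,0,5])

```text
clock: 9.2
eef_pos: [0.5237, -0.2704, 0.16]
eef_rot: [0.086, 0.996, -0.0, 0.0]
ft_force: [0.3, -0.0, -0.6]
grip_width: 0.169
```

```bash
python3 - <<'E'
from h import *
grab('side','side4')
s=env.sense();print(s['clock'],s['eef_pos'],s['ft_force'],s['grip_width']*93)
cv2.imwrite('pics/z6.png',cv2.resize(cv2.imread('pics/side4.png')[210:360,380:500],None,fx=4,fy=4,interpolation=2))
d=load('side4')
for z in [.08+.0,.153-.051,.026+.052,.181]:
  u,v=proj(d,[.5236,-.2705,z]);print(z,(u-380)*4,(v-210)*4)
E
```

```text
9.25 [ 0.52361136 -0.2704107   0.15985062] [-0.460979   -0.57388183 -0.30958144] 15.752548789008234
0.08 179.85591501822546 440.83825989008983
0.10200000000000001 186.24435727852324 410.12073252708296
0.078 179.28394706498284 443.58844070333544
0.181 210.749111661926 292.29251568555446
```

View pics/z6.png

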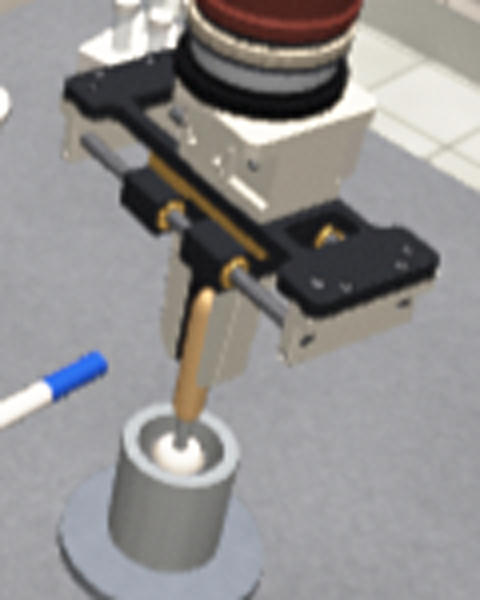

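The head is down in the bore with no contact force: the handle's lower end is at (187,418), which puts the foot near z = 0.026, about 54 mm deep. Now up, down, up.

apply_moves(commands=[0,0,15,0,0,0,5,0,0,20,0,0,0,5,0,0,15,0,0,0,5,0,0,0,0,0,0,5,0,0,0,0,0,0,5,0,0,0,0,0,0,5,0,0,-15,0,0,0,5,0,0,-20,0,0,0,5,0,0,-15,0,0,0,5,0,0,0,0,0,0,5])

```text
clock: 10.5
eef_pos: [0.5225, -0.2698, 0.1577]
eef_rot: [0.086, 0.996, 0.001, -0.002]
ft_force: [-0.2, -0.1, 0.1]
grip_width: 0.171
```

apply_moves(commands=[0,0,0,0,0,0,5,0,0,0,0,0,0,5,0,0,0,0,0,0,5,0,0,15,0,0,0,5,0,0,20,0,0,0,5,0,0,15,0,0,0,5,0,0,0,0,0,0,5,0,0,0,0,0,0,5,0,0,0,0,0,0,5,0,0,20,0,0,0,5])

```text
clock: 11.75
eef_pos: [0.5222, -0.2696, 0.2276]
eef_rot: [0.086, 0.996, 0.001, -0.003]
ft_force: [0.2, -0.6, -0.0]
grip_width: 0.166
```

apply_moves(commands=[0,0,17,0,0,0,5,0,0,18,0,0,0,5,-6,25,0,0,0,0,5,-7,40,0,0,0,0,5,-7,45,0,0,0,0,5,-7,45,0,0,0,0,5,-7,45,0,0,0,0,5,-6,40,0,0,0,0,5,-6,20,0,0,0,0,5,0,7,0,0,0,0,5])

```text
clock: 13.0
eef_pos: [0.477, -0.002, 0.2643]
eef_rot: [0.085, 0.996, 0.0, -0.001]
ft_force: [0.8, -0.6, -0.0]
grip_width: 0.167
```

apply_moves(commands=[0,0,0,0,0,0,5,0,0,0,0,0,0,5,0,0,-20,0,0,0,5,0,0,-20,0,0,0,5,0,0,-15,0,0,0,5,0,0,0,0,0,0,5,0,0,0,0,0,0,5,0,0,0,0,0,0,5,0,0,0,0,0,0,5,0,0,0,0,0,0,5])

```text
clock: 14.25
eef_pos: [0.4777, -0.0034, 0.2099]
eef_rot: [0.086, 0.996, 0.0, 0.0]
ft_force: [0.3, 0.6, -0.5]
grip_width: 0.166
```

```bash
python3 - <<'E'
from h import *
grab('side','side5');grab('top','top5')
s=env.sense();print(s['clock'],s['eef_pos'],s['ft_force'],s['grip_width']*93)
a=cv2.resize(cv2.imread('pics/side5.png')[170:320,280:390],None,fx=4,fy=4,interpolation=2)
b=cv2.resize(cv2.imread('pics/top5.png')[210:310,290:350],(360,600),interpolation=2)
cv2.imwrite('pics/z7.png',np.hstack([a,b]))
d=load('side5')
p=s['eef_pos']
for z in [p[2]-.133,p[2]-.133+.052,.058]:
  u,v=proj(d,[p[0],p[1],z]);print(z,(u-280)*4,(v-170)*4)
u,v=proj(d,[.4755,-.003,.058]);print((u-280)*4,(v-170)*4)
E
```

```text
14.35 [ 0.47761258 -0.00333333  0.20977721] [ 0.21993374  0.95079214 -1.40936638] 15.752874671695247
0.07677721429692491 196.58768875032297 377.60720920815766
0.1287772142969249 198.61063931954322 307.84972159873803
0.058 195.88498587611616 401.8384266468622
192.79116010581674 402.8316176326932
```

View pics/z7.png

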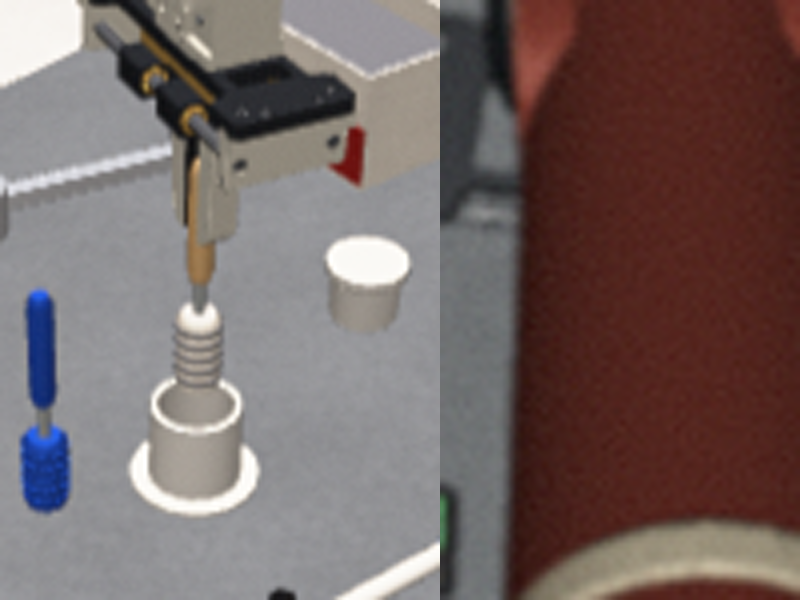

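The brush is centred over the pot: foot at (197,377) against the rim centre at (193,403) below it. Lower 69 mm and release.

apply_moves(commands=[0,0,-15,0,0,0,5,0,0,-20,0,0,0,5,0,0,-15,0,0,0,5,0,0,-10,0,0,0,5,0,0,-6,0,0,0,5,0,0,-3,0,0,0,5,0,0,0,0,0,0,5,0,0,0,0,0,0,5,0,0,0,0,0,0,18,0,0,0,0,0,0,20])

```text
clock: 15.6
eef_pos: [0.4777, -0.0034, 0.1409]
eef_rot: [0.086, 0.996, 0.0, 0.0]
ft_force: [-0.4, -0.3, 1.0]
grip_width: 0.212
```

apply_moves(commands=[0,0,0,0,0,0,25,0,0,0,0,0,0,35,0,0,0,0,0,0,50,0,0,0,0,0,0,60,0,0,0,0,0,0,70,0,0,10,0,0,0,70,0,0,20,0,0,0,70,0,0,30,0,0,0,70,0,0,30,0,0,0,70,0,0,30,0,0,0,70])

```text
clock: 16.85
eef_pos: [0.4774, -0.0034, 0.2624]
eef_rot: [0.086, 0.996, 0.0, 0.0]
ft_force: [0.5, 0.1, 0.1]
grip_width: 0.75
```

```bash
python3 - <<'E'
from h import *
grab('side','side6');grab('wrist','wrist6')
s=env.sense();print(s['clock'],s['eef_pos'],s['ft_force'],s['grip_width']*93)
a=cv2.resize(cv2.imread('pics/side6.png')[170:320,280:390],None,fx=3,fy=3,interpolation=2)
b=cv2.resize(cv2.imread('pics/wrist6.png'),(450,450),interpolation=2)
cv2.imwrite('pics/z8.png',np.hstack([a,b]))
E
```

```text
16.95 [ 0.47953908 -0.00348533  0.26427165] [ 0.61607224  0.83544684 -0.03023145] 69.79001717555401
```

View pics/z8.png

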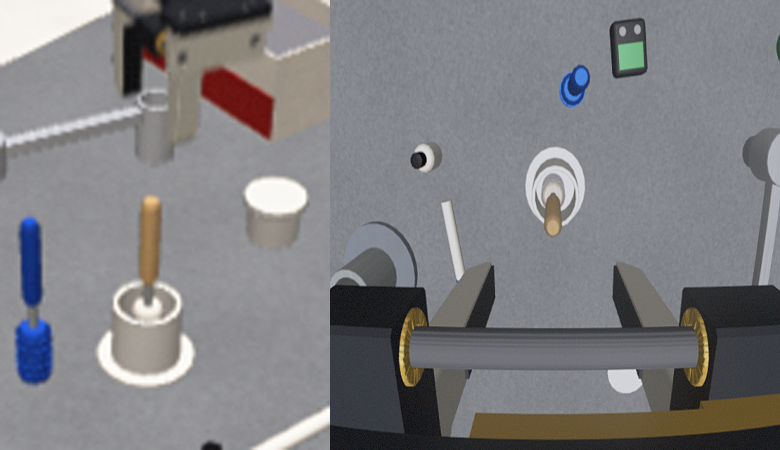

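The brush stands upright in the pot. On to the holder's balance point.

apply_moves(commands=[5,15,0,0,0,0,80,9,35,0,0,0,0,80,10,40,0,0,0,0,80,10,40,0,0,0,0,80,10,40,0,0,0,0,80,10,40,0,0,0,0,80,8,35,0,0,0,0,80,6,22,0,0,0,0,80,0,0,0,0,0,0,80,0,0,0,0,0,0,80])

```text
clock: 18.2
eef_pos: [0.545, 0.2626, 0.2596]
eef_rot: [0.086, 0.996, -0.001, -0.001]
ft_force: [0.6, -0.0, -0.5]
grip_width: 0.856
```

```bash
python3 - <<'E'
from h import *
grab('side','side7');grab('wrist','wrist7')
s=env.sense();print(s['clock'],s['eef_pos'],s['eef_rot'],s['joints'],s['grip_width']*93)
w=load('wrist7')
for n,p in [('boss',[.4865,.2735,.07]),('cup',[.674,.241,.066]),('grip',[.5455,.2635,.06])]: print(n,proj(w,p))
E
```

```text
18.3 [0.54545829 0.26201625 0.26033073] [ 8.67978872e-02  9.96225628e-01 -7.19857394e-04 -3.26774009e-04] [-0.51186783  0.52883924  0.04477763  1.53788408 -0.02466324  1.07675196
  0.93550735] 79.9154951384322
boss (np.float64(320.01624364307116), np.float64(140.22116030103393))
cup (np.float64(320.37679546220653), np.float64(363.50740614460176))
grip (np.float64(320.39280497981093), np.float64(215.5946161498852))
```

View pics/wrist7.png

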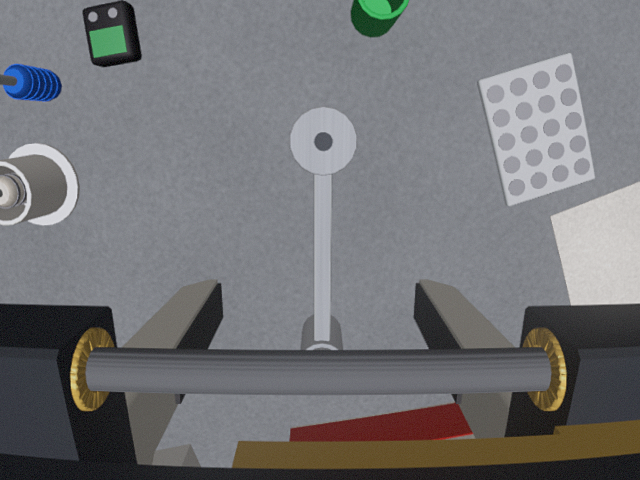

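Boss centre is at (323,141) against a prediction of (320,140), and the bar is vertical in the image, so yaw is good. The holder lies about 2 mm further in +y, so I'll shift and descend.

apply_moves(commands=[0,2,-25,0,0,0,80,0,0,-30,0,0,0,80,0,0,-30,0,0,0,80,0,0,-30,0,0,0,80,0,0,-30,0,0,0,80,0,0,-25,0,0,0,80,0,0,-20,0,0,0,80,0,0,-12,0,0,0,80,0,0,0,0,0,0,60,0,0,0,0,0,0,40], newtons=20)

```text
clock: 19.55
eef_pos: [0.5462, 0.2657, 0.0595]
eef_rot: [0.086, 0.996, 0.0, 0.001]
ft_force: [1.0, -0.4, 0.1]
grip_width: 0.694
```

apply_moves(commands=[0,0,0,0,0,0,20,0,0,0,0,0,0,10,0,0,0,0,0,0,4,0,0,0,0,0,0,4,0,0,0,0,0,0,4,0,0,0,0,0,0,4,0,0,0,0,0,0,4,0,0,0,0,0,0,4,0,0,0,0,0,0,4,0,0,0,0,0,0,4], newtons=45)

```text
clock: 20.8
eef_pos: [0.5455, 0.2655, 0.0586]
eef_rot: [0.086, 0.996, -0.0, -0.0]
ft_force: [-0.8, -0.4, 0.2]
grip_width: 0.146
```

```bash
python3 - <<'E'
from h import *
grab('side','side8');grab('wrist','wrist8')
s=env.sense();print(s['clock'],s['eef_pos'],s['eef_rot'],s['ft_force'],s['ft_torque'],s['grip_width']*93)
a=cv2.resize(cv2.imread('pics/side8.png')[140:290,240:390],None,fx=2.4,fy=2.4,interpolation=2)
b=cv2.resize(cv2.imread('pics/wrist8.png'),(440,360),interpolation=2)
cv2.imwrite('pics/z9.png',np.hstack([a,b]))
E
```

```text
20.9 [0.54549059 0.26548654 0.05862491] [ 8.58300706e-02  9.96309777e-01 -1.37857003e-04 -8.86602337e-05] [-0.92216025 -0.62754789  0.33589415] [-0.15001875  0.10054542 -0.05489181] 13.706073755481151
```

View pics/z9.png

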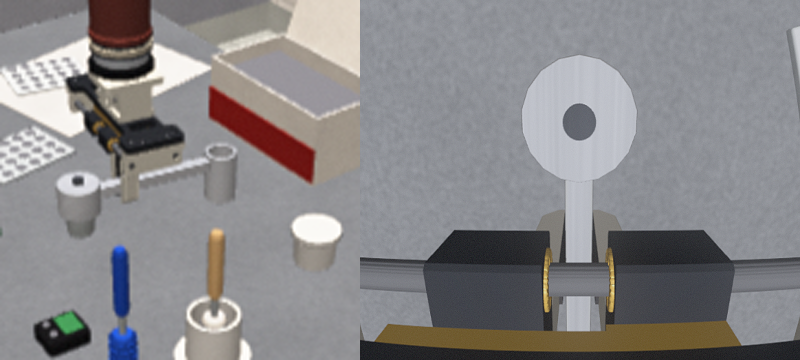

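Bar gripped at 13.7 mm (nominal 14). I'll lift a little to check the balance.

apply_moves(commands=[0,0,5,0,0,0,4,0,0,10,0,0,0,4,0,0,15,0,0,0,4,0,0,15,0,0,0,4,0,0,5,0,0,0,4,0,0,0,0,0,0,4,0,0,0,0,0,0,4,0,0,0,0,0,0,4,0,0,0,0,0,0,4,0,0,0,0,0,0,4], newtons=50)

```text
clock: 22.15
eef_pos: [0.5455, 0.2656, 0.1084]
eef_rot: [0.086, 0.996, -0.0, -0.0]
ft_force: [0.3, -0.6, -5.3]
grip_width: 0.144
```

```bash
python3 - <<'E'
from h import *
grab('side','side9');grab('wrist','wrist9')
s=env.sense();print(s['clock'],s['eef_pos'],s['eef_rot'],s['ft_force'],s['ft_torque'],s['grip_width']*93)
a=cv2.resize(cv2.imread('pics/side9.png')[140:290,240:390],None,fx=2.4,fy=2.4,interpolation=2)
b=cv2.resize(cv2.imread('pics/wrist9.png'),(440,360),interpolation=2)
cv2.imwrite('pics/z10.png',np.hstack([a,b]))
w=load('wrist9')
for fn,dz in (('wrist8',0),('wrist9',.05)):
    w=load(fn);print([np.round(proj(w,[.5455-.0591,.2645+.0102,z+dz]),1) for z in (.07,.076)])
E
```

```text
22.25 [0.54550925 0.26559754 0.10854254] [ 8.57853854e-02  9.96313631e-01 -7.61685860e-05 -1.01090262e-04] [ 0.41660559  0.3957923  -4.60068777] [ 0.02316148  0.01967781 -0.007942  ] 13.355168763053612
[array([315.4, 158.7]), array([315.2, 160.2])]
[array([315. , 158.8]), array([314.9, 160.2])]
```

View pics/z10.png

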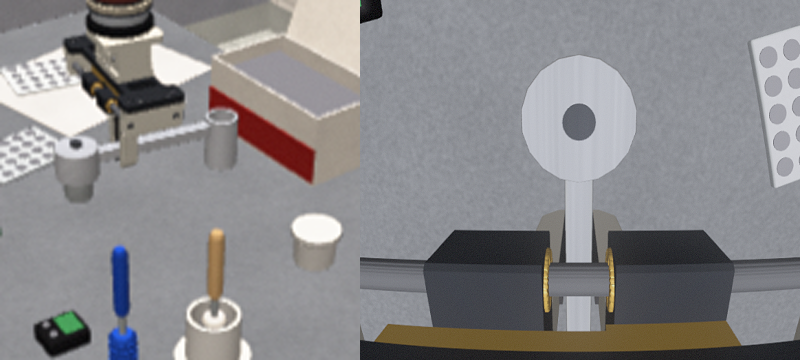

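It's level: the boss sits at the same wrist pixels as before the lift, torque is near zero, and the load is about 5–6 N. I'll raise it to clear the brush, then carry it across.

apply_moves(commands=[0,0,8,0,0,0,4,0,0,16,0,0,0,4,0,0,22,0,0,0,4,0,0,24,0,0,0,4,0,0,24,0,0,0,4,0,0,24,0,0,0,4,0,0,18,0,0,0,4,0,0,10,0,0,0,4,0,-4,4,0,0,0,4,1,-10,0,0,0,0,4])

```text
clock: 23.5
eef_pos: [0.5461, 0.2516, 0.2584]
eef_rot: [0.085, 0.996, -0.0, -0.0]
ft_force: [-0.0, -0.4, -5.3]
grip_width: 0.148
```

apply_moves(commands=[1,-17,0,0,0,0,4,1,-24,0,0,0,0,4,2,-28,0,0,0,0,4,2,-30,0,0,0,0,4,2,-30,0,0,0,0,4,2,-30,0,0,0,0,4,2,-30,0,0,0,0,4,2,-30,0,0,0,0,4,2,-30,0,0,0,0,4,2,-30,0,0,0,0,4])

```text
clock: 24.75
eef_pos: [0.5637, -0.0301, 0.2581]
eef_rot: [0.087, 0.996, -0.001, -0.001]
ft_force: [-0.3, -0.1, -5.3]
grip_width: 0.148
```

apply_moves(commands=[2,-30,0,0,0,0,4,2,-30,0,0,0,0,4,2,-30,0,0,0,0,4,2,-30,0,0,0,0,4,2,-28,0,0,0,0,4,2,-28,0,0,0,0,4,2,-26,0,0,0,0,4,2,-22,0,0,0,0,4,1,-18,0,0,0,0,4,1,-10,0,0,0,0,4])

```text
clock: 26.0
eef_pos: [0.5821, -0.2808, 0.2583]
eef_rot: [0.086, 0.996, -0.0, -0.0]
ft_force: [-1.4, 0.1, -5.9]
grip_width: 0.142
```

```bash
python3 - <<'E'
from h import *
grab('side','side10')
s=env.sense();print(s['clock'],s['eef_pos'],s['eef_rot'],s['joints'],s['ft_force'],s['ft_torque'],s['grip_width']*93)
E
```

```text
26.05 [ 0.58217194 -0.28201367  0.25836935] [ 8.68551727e-02  9.96220571e-01 -8.64117554e-04 -8.26109387e-05] [ 0.36042746  0.59885942  0.09879268  1.41516192 -0.05965582  1.13008577
  1.86442763] [ 0.82537236 -2.02285826 -4.96254634] [-0.2764677  -0.06693414 -0.01902951] 13.709758043876889
```

View pics/side10.png

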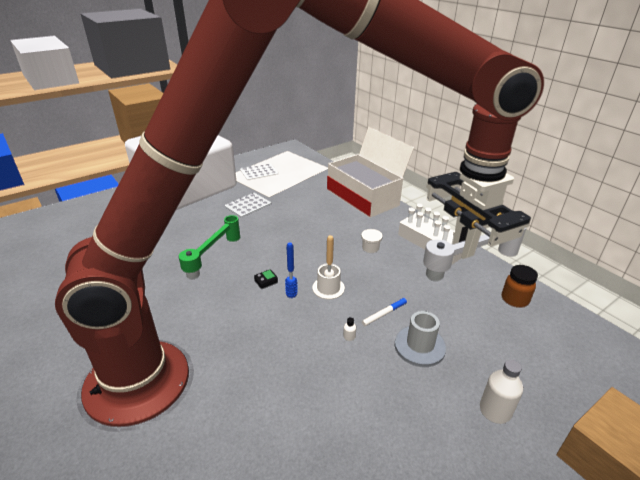

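The holder is above the socket and the brush and bystanders are in place. Lower 78 mm and check.

apply_moves(commands=[0,0,-6,0,0,0,4,0,0,-12,0,0,0,4,0,0,-16,0,0,0,4,0,0,-16,0,0,0,4,0,0,-14,0,0,0,4,0,0,-9,0,0,0,4,0,0,-5,0,0,0,4,0,0,0,0,0,0,4,0,0,0,0,0,0,4,0,0,0,0,0,0,4])

```text
clock: 27.3
eef_pos: [0.5828, -0.2795, 0.1812]
eef_rot: [0.086, 0.996, -0.0, 0.001]
ft_force: [-0.2, 0.0, -6.4]
grip_width: 0.141
```

```bash
python3 - <<'E'
from h import *
for n in ('side','top','wrist'): grab(n,n+'11')
s=env.sense();print(s['clock'],s['eef_pos'],s['eef_rot'],s['ft_force'],s['ft_torque'],s['grip_width']*93)
d=load('side11')
for p in ([.5235,-.27,.08],[.5235,-.27,.12],[.5235,-.27,.19]): 
    u,v=proj(d,p);print(p,(u-370)*5,(v-210)*5)
cv2.imwrite('pics/z11.png',cv2.resize(cv2.imread('pics/side11.png')[210:330,370:530],None,fx=5,fy=5,interpolation=2))
a=cv2.resize(cv2.imread('pics/top11.png')[170:300,370:500],(390,390),interpolation=2)
b=cv2.resize(cv2.imread('pics/wrist11.png'),(400,390),interpolation=2)
cv2.imwrite('pics/z12.png',np.hstack([a,b]))
E
```

```text
27.45 [ 0.58266233 -0.27943979  0.18095087] [ 8.57850778e-02  9.96313627e-01 -1.12343553e-04  2.53115077e-04] [ 0.33089389 -0.13024835 -5.68752701] [ 0.04341839 -0.01568096 -0.01128874] 13.715846940296615
[0.5235, -0.27, 0.08] 273.7551182550308 550.4437287379787
[0.5235, -0.27, 0.12] 288.4117025323093 479.82183045867544
[0.5235, -0.27, 0.19] 315.97678032026465 346.9985377671239
```

View pics/z11.png

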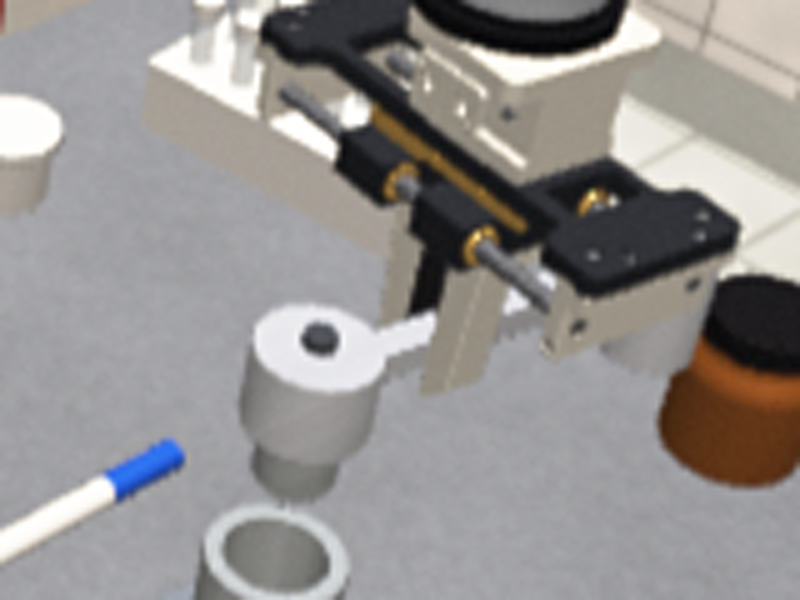

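View pics/z12.png

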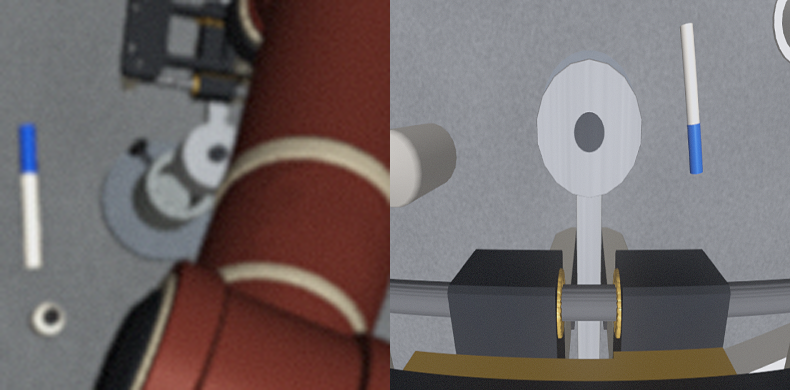

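The side view confirms the pose. The boss top centre is at (317,348), where (316,347) would be exactly on the socket axis. The mouth is at (276,553) and the plug is about 42 mm above it. The holder is level and still, so I'm handing in.

```bash
python3 - <<'E'
from h import *
s=env.sense();print(s['clock'],np.abs(s['qd']).max(),s['eef_pos'])
print(env.sign_off())
E
```

```text
27.45 0.0026217257122171673 [ 0.58266233 -0.27943979  0.18095087]
the job is handed in; nothing more can be done
None
```

I did the whole job and handed it in at 27.5 s, with the arm holding the tube holder over the socket; `sign_off` reports no verdict.

- **Brush:** I took it from its pot and ran it down the socket twice, drawing it up each time. The first pass put the foot about 54 mm below the mouth, checked in the side view. The second repeated the same moves and was checked only by the reported arm position. I then stood it back in the pot, and the side and wrist views showed it upright and let go.
- **Holder:** I gripped it at its balance point with 50 N. After lifting, the boss sat at the same place in the wrist view as before, so it had not tipped.
- **Final check:** the plug is within a few mm of the socket axis and about 42 mm above the mouth. The joints were nearly still (under 0.003 rad/s), and the wrist force (about 5.7 N) fits the holder's weight alone.
- **Other things on the desk:** those I could see in the later pictures looked unmoved, but I judged this by eye and did not measure it.

The top and side views disagreed by up to about 3 mm, and I set the positions between them. The holder turned out to lie about 2 mm further in +y than first measured, which I corrected before gripping. No check failed.

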